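Fetch the large hand lamp from behind the small ones

TASK

The customer wants the large hand lamp, but it hangs at the back of a display hook behind two small ones. First move both small lamps straight over to the empty hook, then take down the large lamp and set it gently on the black rubber mat, standing upright on its foot with the whole foot on the mat. Do not drop a lamp or put the small ones down on the counter, and leave the grey junction box and the round black box where they are.

Things in the scene. Friction and masses are not known exactly. Their poses are not given: they have to be found in the camera images.
- rack: White free-standing counter rack, fixed: two posts and a level 20 mm square tube, 430 mm long, its middle 215 mm above the counter, to which both hooks are clipped. Origin on the counter under the tube's middle, y along the tube, -x roughly towards the robot. The hooks are parallel, 150 to 210 mm apart; which is left or right varies. Nothing is higher than 14 mm above the prongs' axes.
- hook_full: Fixed steel prong hook that carries all three lamps at the start. Origin on the prong's axis at the middle of the tube, axes as the rack's, z up. Prong: level round bar 7 mm thick along the hook's -x, from the tube's face at x = -12 mm to x = -180 mm, then bent up to a black ball tip, 10 mm across, which ends at x = -195 mm and 11 mm above the axis.
- hook_spare: The empty hook on the same rack: same shape, origin and axes as hook_full. Its prong has room for both small lamps, one behind the other.
- large_mid (a point): Large LED hand lamp, rearmost on hook_full. Grey box body 40 deep (x) x 56 wide (y) x 120 high (z) mm, white lens in front (-x), flat black foot, black carry loop on top. The point is the middle of the box body, 60 mm above the foot, 60 mm below the body's flat top; hung, it is 87 mm below the prong's axis. About 0.28 to 0.5 kg. z up the lamp, x out of its back, y across (like the hook's when hung).
- large_loop (a point): Same lamp: the highest point of the carry loop's opening, 30.5 mm above the body's top, 90.5 mm above the body's middle. Fixed black loop, as wide as the body and flush with its sides, 14 mm thick along x, sides 7 mm thick, top gabled, 38 mm high outside. Opening 42 mm wide, 20 mm high at its sides. Raised 8 to 20 mm from hanging, the lamp passes the prong's tip.
- small_a_mid (a point): One of two alike small LED hand lamps hung in front of the large one; either may be foremost. Like the large one, but body 36 deep (x) x 46 wide (y) x 84 high (z) mm. The point is the middle of the box body, 42 mm above the foot and below the body's flat top; hung, it is 66 mm below the prong's axis. About 0.16 to 0.3 kg. The lamps hang 2 to 20 mm apart front to back; their sides are free.
- small_b_mid (a point): The other small hand lamp, same point and axes. On both, the carry loop stands 36 mm above the body's top, as wide as the body and flush with its sides, 14 mm thick along x; its opening is 32 mm wide, 20 mm high at the sides, 28 mm in the middle. Raised 8 to 18 mm from hanging, the lamp passes the prong's tip.
- mat: Black rubber serving mat, fixed flat on the counter, left or right in front of the rack, 150 (x) x 190 (y) x 4 mm. Origin at the centre of its underside, on the counter (z = 0).
- junction_box: Bystander: grey square junction box, 103 x 103 x 50 mm, on the counter on the other side from the mat. Origin at the centre of its underside.
- flush_box: Bystander: open round black flush-mounting box, 70 mm across, 45 mm high, on the counter in front of the rack. Origin at the centre of its underside.

How it is judged (in metres and radians):
On the way:
1. both small lamps hang released on the empty hook while the large lamp still hangs on its own (x of small_a_mid in the frame of hook_spare between -0.185 and -0.02 m and y of small_a_mid in the frame of hook_spare between -0.03 and 0.03 m and z of small_a_mid in the frame of hook_spare between -0.078 and -0.052 m and angle between each of small_a_mid, small_b_mid's own z axis and vertical below 0.35 rad and x of small_b_mid in the frame of hook_spare between -0.185 and -0.02 m and y of small_b_mid in the frame of hook_spare between -0.03 and 0.03 m and z of small_b_mid in the frame of hook_spare between -0.078 and -0.052 m and contact force between the fingers and small_a below 0.3 N and contact force between the fingers and small_b below 0.3 N and x of large_mid in the frame of hook_full between -0.19 and -0.01 m and y of large_mid in the frame of hook_full between -0.03 and 0.03 m and z of large_mid in the frame of hook_full between -0.105 and -0.07 m), for 0.2 s.
At the end, for the whole second after the job is handed in: Small lamps hang on the empty hook: body middle within 30 mm sideways of the prong, 52 to 78 mm below it, tilt under 0.35 rad. Large lamp stands on the mat: tilt under 0.08 rad, middle within 58 mm (mat x) and 78 mm (mat y) of its centre. All at rest (x of small_a_mid in the frame of hook_spare between -0.185 and -0.02 m and y of small_a_mid in the frame of hook_spare between -0.03 and 0.03 m and z of small_a_mid in the frame of hook_spare between -0.078 and -0.052 m and angle between each of small_a_mid, small_b_mid's own z axis and vertical below 0.35 rad and x of small_b_mid in the frame of hook_spare between -0.185 and -0.02 m and y of small_b_mid in the frame of hook_spare between -0.03 and 0.03 m and z of small_b_mid in the frame of hook_spare between -0.078 and -0.052 m and linear speed of each of small_a, small_b, large below 0.03 m/s and x of large_mid in the frame of mat between -0.058 and 0.058 m and y of large_mid in the frame of mat between -0.078 and 0.078 m and z of large_mid in the frame of mat between 0.059 and 0.069 m and angle between large_mid's own z axis and vertical below 0.08 rad); the robot touches nothing.
It fails at once if a small lamp is dropped or put down on the counter (height (world z) of any of small_a_mid, small_b_mid below 0.055 m).
It fails at once if the large lamp is banged down on the mat (over 45 N) (contact force between large and mat above 45 N).
It fails at once if the large lamp tips over or falls (angle between large_mid's own z axis and vertical above 0.9 rad or height (world z) of large_mid below 0.045 m).
It fails at once if the junction box or the round box is shifted more than 20 mm (distance of any of junction_box, flush_box from where it was at the start of the episode above 0.02 m).
It also fails if it takes over 72 s, if anything falls off the work surface, if the arm or the gripper's body presses on something with over 40 N, if the wrist force passes 120 N, or if a joint passes its speed limit or range.

ROBOT

A 6-joint arm with a two-finger parallel gripper is mounted at the origin on the work surface. World frame = base frame: x ahead of the robot, y to its left, z up, the work surface at z = 0. Lengths are in mm, angles in rad, forces in N, time in s.
With the tool pointing down it reaches from about 350 to 975 mm from the base axis. Payload 7.1 kg.
Tool frame: the origin (TCP) lies on the front face of the gripper's body, between the roots of the fingers; the fingertips stand 80 mm ahead of it and the grasp point (between the pads) lies 61 mm ahead of it (env.tips_ahead is the distance from the TCP to the fingertips, in mm); z points along the fingers, y is the direction in which the jaws open and shut (so a half turn about z gives the same grasp; the last joint's range is limited). The gripper opens to 88 mm and grips with 3 to 60 N. Pads are 20 mm wide; open, the fingers measure 115 mm over their backs; the gripper's body (75 mm by 178 mm) begins 61 mm behind the grasp point.
Start: joints at [-1.127, 0.423, 1.63, -0, 1.089, -0.019], TCP at [279.049, -559.229, 302.675] pointing down, gripper open.
Joint ranges: [-3, 3], [-0.9, 2.11], [0.09, 2.58], [-1.31, 4.45], [0.11, 2.69], [-2.54, 2.54]. Speed limits (rad/s): [2.39, 2.39, 3.01, 3.14, 3.14, 3.14].

INTERFACE

Orientations are given as a unit quaternion [x, y, z, w].
In Python, from station import env, set_gripper, viewer, workorder gives the robot as it stands. Calls block until the motion is done:
- env.reach(position, orientation): joint-space move of the TCP to a pose.
- env.move_l(position, rot=None, rate=150, f_stop=None): straight line of the TCP; rot=None keeps the orientation; rate is the mean speed in mm/s. With f_stop (N) it stops when the force on the tool has changed by that much, and returns True; else False.
- env.move_joints(angles): joint-space move.
- set_gripper(opening): finger opening in mm; the grip force is fixed at half the most; returns when the fingers have stopped.
- env.hold(seconds).
- env.ik(position, orientation): joint angles nearest the present ones, or None.
- env.read_state(): the state.
- viewer.camera(name): name is "scene" or "top" or "wrist"; returns the picture (384x512x3 uint8, blue, green, red); there is no depth.
- viewer.camera_params(name): a dict with "fx", "fy", "cx", "cy" (pixels), "pose" (4x4, takes a point from camera to world coordinates); the wrist camera has in their place "tool_from_camera" (4x4, takes a point from camera to tool coordinates, whose origin is the TCP and whose axes are the flange's). Camera axes: x right, y up, looking along -z (the intrinsics and any distortion apply to the point x, -y, -z); pixel columns grow to the right and rows downward; lengths in mm; the calibration is good to about 2 mm. A picture is of the moment at which its call begins: read the wrist's pose just before it. camera_params takes no time and is no camera call.
A pose or a line that the arm cannot do raises env.IKError and nothing moves.
- workorder.sign_off(): hands the job in, once; it reports no verdict.
The state is a dict: "time_s": time; "qpos": joint angles; "dq": joint speeds; "tau": joint torques, N m; "tool_pos": TCP position; "orientation": TCP orientation; "force": force on the tool from outside, world axes, zero at the start; "wrist_torque": the same for the moment, N m; "width": finger opening in mm.
Only numpy, scipy, OpenCV 4.12 (cv2) and the standard library are available. Lean on these libraries where they do the work, as an engineer would, in place of code of your own. Each camera call takes 0.05 s, during which the arm holds its last target. There are 200 camera calls.

## Working session

There is one attempt and no reset: what is moved stays moved. The work goes in short steps, each a Python script; the robot and the scene stay as the last script left them, time stands still between calls to the robot, and variables do not carry over. Pictures are saved under pics/ and viewed, about 8 in all and at most 12, crops included, and the job is handed in when it is done.

```bash
ls; mkdir -p pics; python3 - <<'E'
from station import env,viewer
import cv2,numpy as np
np.set_printoptions(precision=4,suppress=True)
for n in("scene","top"):
    cv2.imwrite(f"pics/{n}0.png",viewer.camera(n)); print(n,viewer.camera_params(n))
print(viewer.camera_params("wrist"))
s=env.read_state();print(s)
E
```

```text
pics
scene {'fx': 361.34096459838213, 'fy': 361.34096459838213, 'cx': 260.41941027257616, 'cy': 190.11819732333936, 'pose': array([[   0.6868,   -0.4753,    0.5499, 1152.2589],
       [   0.7267,    0.4652,   -0.5055, -526.5473],
       [  -0.0156,    0.7468,    0.6649,  860.1977],
       [   0.    ,    0.    ,    0.    ,    1.    ]])}
top {'fx': 392.8953203265538, 'fy': 392.8953203265538, 'cx': 258.6108198954886, 'cy': 187.97505026000903, 'pose': array([[  -0.0014,    0.9976,   -0.0689,  490.2687],
       [  -1.    ,   -0.0013,    0.0022,   16.7789],
       [   0.0021,    0.0689,    0.9976, 1185.5323],
       [   0.    ,    0.    ,    0.    ,    1.    ]])}
{'fx': 283.60950122334276, 'fy': 283.60950122334276, 'cx': 255.57831126746785, 'cy': 191.75226356781204, 'tool_from_camera': array([[ -0.    ,   0.9564,   0.2922,  81.4765],
       [  1.    ,   0.0004,  -0.0012,   0.6961],
       [ -0.0012,   0.2922,  -0.9564, -82.1398],
       [  0.    ,   0.    ,   0.    ,   1.    ]])}
{'time_s': 0.1, 'qpos': array([-1.127 ,  0.4238,  1.6306, -0.    ,  1.0886, -0.019 ]), 'dq': array([ 0.0011, -0.0008, -0.0028,  0.0003, -0.0003, -0.0007]), 'tau': array([  0.0009, -54.5611, -27.4324,   0.0645,   0.0188,  -0.0001]), 'tool_pos': array([ 278.8945, -558.8966,  301.9801]), 'orientation': array([ 0.9733,  0.2294, -0.0001, -0.0007]), 'force': array([-0.6709, -0.2135, -0.3339]), 'wrist_torque': array([ 0.0016, -0.0204, -0.0033]), 'width': 87.78860746606576}
```

```bash
python3 -c "
import cv2
for n in('scene','top'):
    i=cv2.imread(f'pics/{n}0.png');cv2.imwrite(f'pics/{n}0b.png',cv2.resize(i,(800,600),interpolation=cv2.INTER_CUBIC))"
```

```text
(no output)
```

View pics/top0b.png

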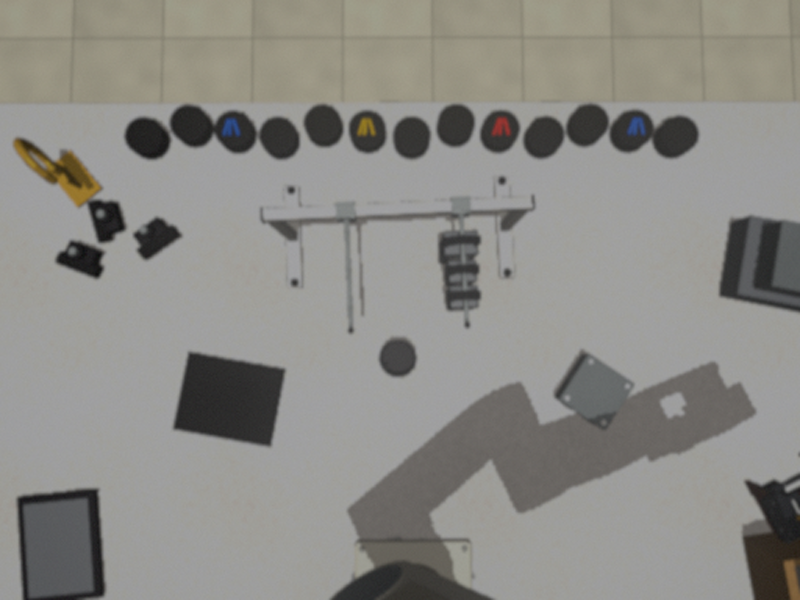

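View pics/scene0b.png

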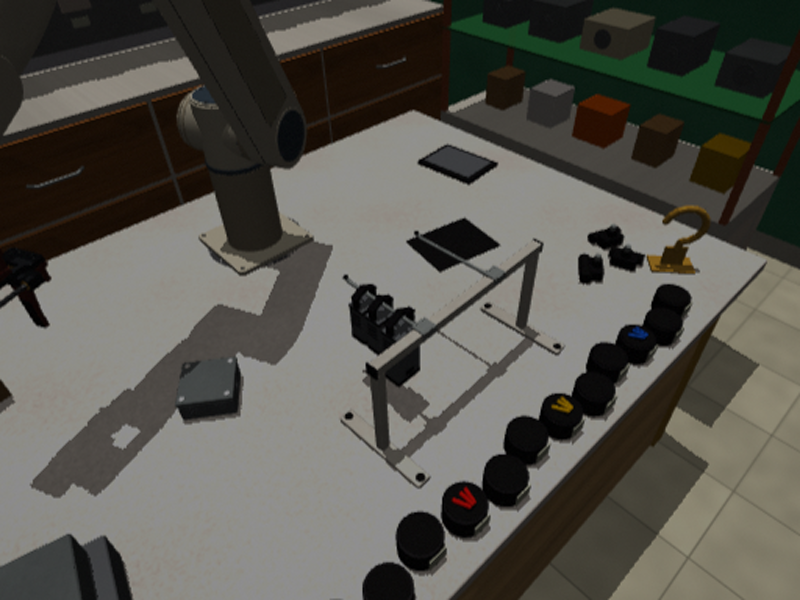

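```bash
cat > h.py <<'E'
import numpy as np,cv2
from station import env,viewer,set_gripper,workorder
np.set_printoptions(precision=2,suppress=True)
def ray(P,pose,px,z):
    d=pose[:3,:3]@np.array([(px[0]-P['cx'])/P['fx'],-(px[1]-P['cy'])/P['fy'],-1.])
    o=pose[:3,3]; return o+d*(z-o[2])/d[2]
def proj(P,pose,p):
    c=pose[:3,:3].T@(np.asarray(p,float)-pose[:3,3]); return np.array([P['cx']+P['fx']*c[0]/-c[2],P['cy']-P['fy']*c[1]/-c[2]])
E
python3 - <<'E'
from h import *
P=viewer.camera_params('top'); 
i=cv2.imread('pics/top0.png'); c=i[120:220,160:350]
c=cv2.convertScaleAbs(cv2.resize(c,None,fx=4,fy=4,interpolation=cv2.INTER_CUBIC),alpha=1.5); cv2.imwrite('pics/crop.png',c)
k=1/1.5625
for n,u,v,z in [('tipS',350,330,221),('tipF',467,325,221),('clipS',346,208,225),('clipF',460,203,225),('tubeL',262,214,225),('tubeR',533,202,225),('L1',462,240,225),('L2',461,268,225),('L3',461,293,225),('mat1',190,352,4),('mat2',285,370,4),('mat3',271,446,4),('mat4',174,430,4),('jb',594,391,50),('fb',398,356,45)]:
    print(n,ray(P,P['pose'],(u*k,v*k),z))
E
```

```text
tipS [499.91  99.59 221.  ]
tipF [507.48 -84.   221.  ]
clipS [692.72 106.47 225.  ]
clipF [700.56 -74.12 225.  ]
tubeL [683.24 239.27 225.  ]
tubeR [ 702.05 -189.89  225.  ]
L1 [641.42 -76.82 225.  ]
L2 [597.  -74.9 225. ]
L3 [557.57 -74.59 225.  ]
mat1 [460.44 424.42   4.  ]
mat2 [425.9  242.13   4.  ]
mat3 [282.73 266.95   4.  ]
mat4 [313.   451.44   4.  ]
jb [ 389.23 -333.96   50.  ]
fb [453.54  25.73  45.  ]
```

View pics/crop.png

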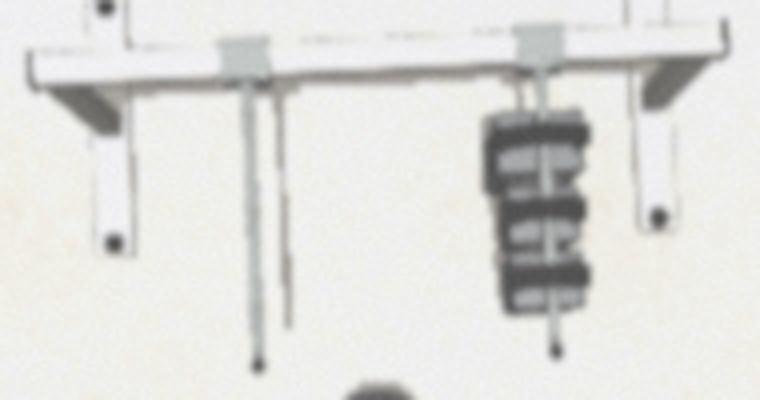

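```bash
cat >> h.py <<'E'
from scipy.spatial.transform import Rotation as Ro
yaw=0.044; hx=np.array([np.cos(yaw),np.sin(yaw),0]); hy=np.array([-np.sin(yaw),np.cos(yaw),0]); ez=np.array([0,0,1.])
Q=Ro.from_matrix(np.c_[-hx,hy,-ez]).as_quat()
T=viewer.camera_params('top')
OF=ray(T,T['pose'],(299,208),221)+190*hx; OS=ray(T,T['pose'],(224.5,211.5),221)+190*hx
OF[2]=OS[2]=215
def P(o,x,y,z): return o+x*hx+y*hy+z*ez
def loc(o,p): d=np.asarray(p)-o; return np.array([d@hx,d@hy,d[2]])
def wpose():
    s=env.read_state(); M=np.eye(4); M[:3,:3]=Ro.from_quat(s['orientation']).as_matrix(); M[:3,3]=s['tool_pos']; return M@viewer.camera_params('wrist')['tool_from_camera']
E
python3 - <<'E'
from h import *
print(OF,OS)
for p in [(296.5,189),(296.75,172.5),(296.25,153.75)]: print(loc(OF,ray(T,T['pose'],p,226)))
x=loc(OF,ray(T,T['pose'],(296.5,189),226))[0]
env.reach(P(OF,x,0,145),Q); env.hold(.3)
s=env.read_state();print(s['time_s'],s['qpos'],s['tool_pos']-P(OF,x,0,145),s['orientation']-Q)
W=wpose(); i=viewer.camera('wrist'); np.save('W1.npy',W)
C=viewer.camera_params('wrist')
for o in(OF,OS):
  a=[proj(C,W,P(o,t,0,0)) for t in(-12,-180)]+[proj(C,W,P(o,-190,0,6))]; print(np.array(a))
cv2.imwrite('pics/w1.png',cv2.convertScaleAbs(cv2.resize(i,(800,600),interpolation=cv2.INTER_CUBIC),alpha=1.3))
E
```

```text
[697.3  -75.93 215.  ] [688.99 106.72 215.  ]
[-143.39    4.2    11.  ]
[-102.87    1.48   11.  ]
[-56.46   0.29  11.  ]
2.3917 [-0.17  0.26  1.72 -0.    1.16 -1.78] [-0.05 -0.42 -0.07] [ 0.  0. -0. -0.]
[[256.61 329.08]
 [256.65 160.14]
 [256.68 148.89]]
[[442.77 328.88]
 [482.75 159.67]
 [491.65 148.38]]
```

View pics/w1.png

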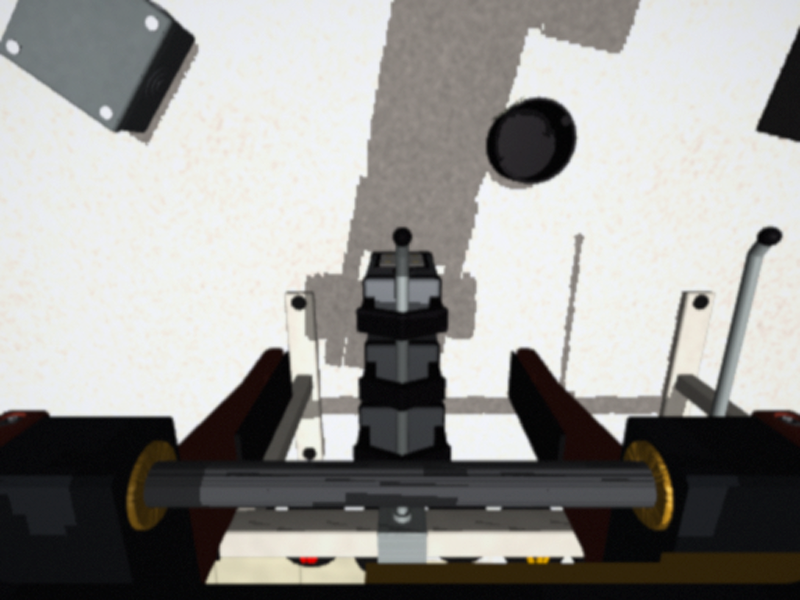

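```bash
python3 - <<'E'
from h import *
C=viewer.camera_params('wrist'); W=np.load('W1.npy')
X=[loc(OF,ray(C,W,(402/1.5625,v/1.5625),225))[0] for v in(318,384,450)]; print(X)
print(loc(OF,ray(C,W,(257.3,151),221)),loc(OS,ray(C,W,(492,151),221)))
x=.5*(X[0]-143.4); print(x)
print(env.move_l(P(OF,x,0,18),rate=100,f_stop=8)); 
f0=env.read_state(); set_gripper(40); s=env.read_state(); print(s['time_s'],s['width'],s['tool_pos'],s['force']-f0['force'])
if s['width']>42:
    env.move_l(P(OF,x,0,31),rate=40); s=env.read_state(); print(s['time_s'],s['width'],s['force']-f0['force'])
    W=wpose(); np.save('W2.npy',W); i=viewer.camera('wrist')
    cv2.imwrite('pics/w2.png',cv2.convertScaleAbs(cv2.resize(i,(800,600),interpolation=cv2.INTER_CUBIC),alpha=1.3))
E
```

```text
[np.float64(-146.31438135267743), np.float64(-108.27321480291171), np.float64(-66.35746788386265)]
[-188.35    0.49    6.  ] [-187.96    0.77    6.  ]
-144.85719067633872
False
4.6 45.86034040696525 [552.62 -82.21 233.11] [-1.4   0.12  1.29]
5.075 45.77809028642055 [-0.62  0.16 -2.73]
```

View pics/w2.png

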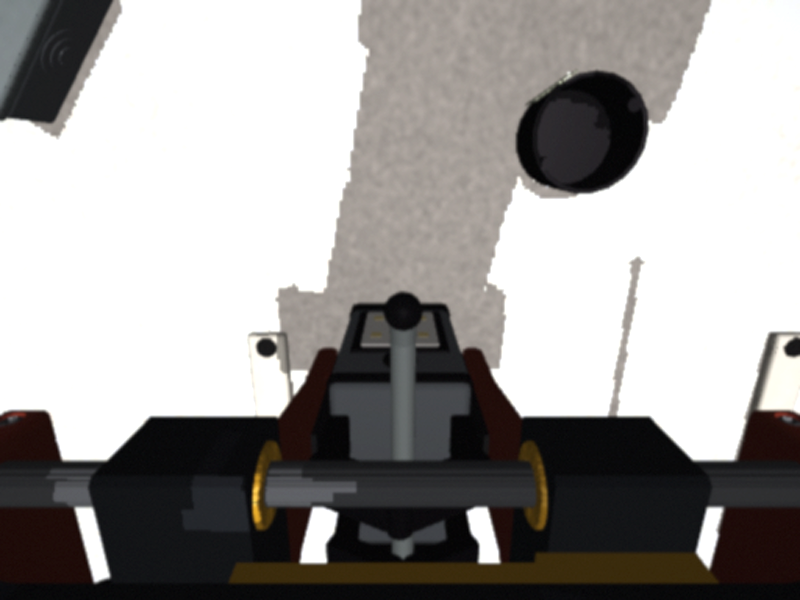

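```bash
cat >> h.py <<'E'
def transfer(x0,x1):
    for p in (P(OF,-235,0,31),P(OS,-235,0,31),P(OS,x1,0,31)):
        print(env.move_l(p,rate=110,f_stop=12),end=' ')
    env.hold(.2); f0=env.read_state()['force']
    h=env.move_l(P(OS,x1,0,16),rate=30,f_stop=4); s=env.read_state(); print('down',h,loc(OS,s['tool_pos']),s['force']-f0,s['width'],s['time_s'])
E
python3 - <<'E'
from h import *
transfer(-145,-52)
i=viewer.camera('scene'); cv2.imwrite('pics/s3.png',cv2.convertScaleAbs(cv2.resize(i[120:290,180:380],(800,600),interpolation=cv2.INTER_CUBIC),alpha=1.3))
E
```

```text
False False False down True [-52.02  -0.03  18.33] [-1.87 -0.43  5.96] 45.86446570553303 10.3583
```

View pics/s3.png

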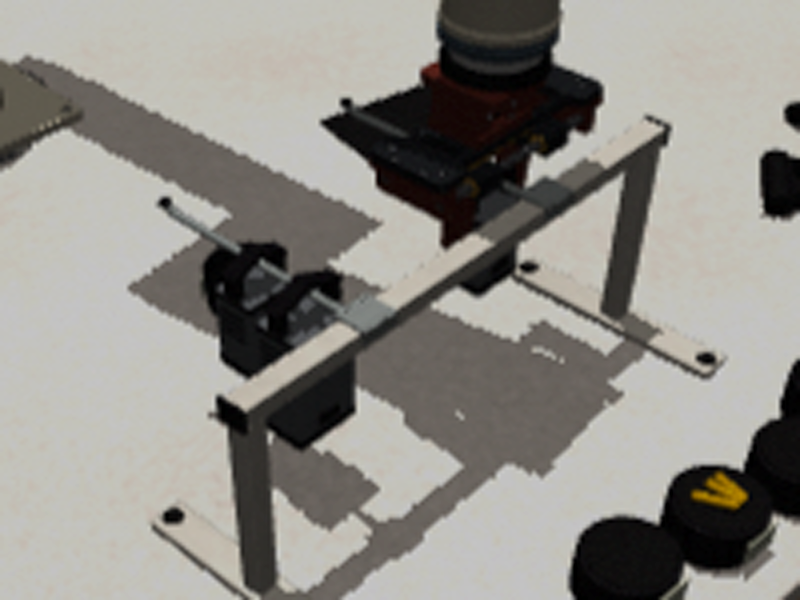

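```bash
python3 - <<'E'
from h import *
set_gripper(88); env.hold(.2)
env.move_l(P(OS,-52,0,100),rate=130)
env.move_l(P(OF,-106,0,100),rate=250); env.hold(.2)
i=viewer.camera('wrist'); np.save('W4.npy',wpose())
cv2.imwrite('pics/w4.png',cv2.convertScaleAbs(cv2.resize(i,(800,600),interpolation=cv2.INTER_CUBIC),alpha=1.3))
print(env.read_state()['time_s'])
E
```

```text
13.35
```

View pics/w4.png

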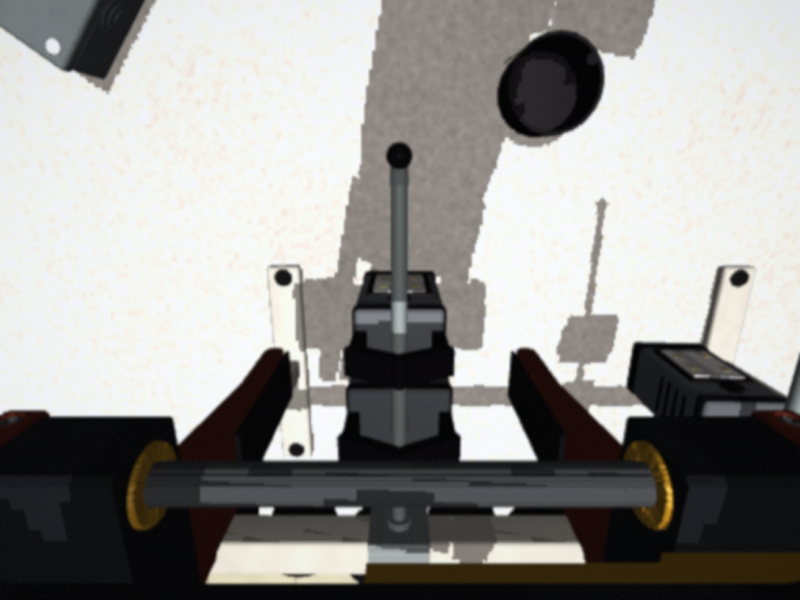

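```bash
python3 - <<'E'
from h import *
C=viewer.camera_params('wrist'); W=np.load('W4.npy')
x=loc(OF,ray(C,W,(400/1.5625,361/1.5625),225)); print(x, loc(OF,ray(C,W,(400/1.5625,450/1.5625),225)))
x=np.clip(x[0],-110,-102)
print(env.move_l(P(OF,x,0,18),rate=130,f_stop=8))
f0=env.read_state(); set_gripper(40); s=env.read_state(); print(s['time_s'],s['width'],s['force']-f0['force'])
assert s['width']>42
env.move_l(P(OF,x,0,31),rate=40); s=env.read_state(); print(s['width'],s['force']-f0['force'])
transfer(x,-114)
set_gripper(88); env.hold(.2)
env.move_l(P(OS,-114,0,100),rate=130)
env.move_l(P(OF,-62,0,100),rate=250); env.hold(.2)
W=wpose();np.save('W5.npy',W); i=viewer.camera('wrist')
j=viewer.camera('scene')[120:290,180:380]
i=cv2.resize(i,(400,300)); j=cv2.resize(j,(400,300),interpolation=cv2.INTER_CUBIC)
cv2.imwrite('pics/w5.png',cv2.convertScaleAbs(np.hstack([i,j]),alpha=1.4)); print(env.read_state()['time_s'])
E
```

```text
[-105.23    0.9    10.  ] [-61.22   0.99  10.  ]
False
14.875 45.66237453219462 [-0.81  2.15  1.78]
45.96034414571927 [-0.66  0.87 -2.59]
False False False down True [-114.04    0.01   18.38] [-0.25 -0.25  5.59] 45.9796021312616 20.3833
23.375
```

View pics/w5.png

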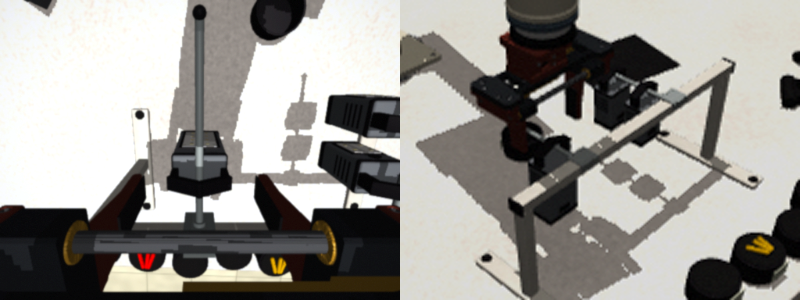

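```bash
python3 - <<'E'
from h import *
C=viewer.camera_params('wrist'); W=np.load('W5.npy')
x=loc(OF,ray(C,W,(256,229),225)); print(x); x=np.clip(x[0],-68,-55)
print(env.move_l(P(OF,x,0,18),rate=130,f_stop=8))
f0=env.read_state(); set_gripper(50); s=env.read_state(); print(s['time_s'],s['width'],s['force']-f0['force'])
assert s['width']>52
env.move_l(P(OF,x,0,32),rate=40); s=env.read_state(); print(s['width'],s['force']-f0['force'])
print(env.move_l(P(OF,-240,0,32),rate=110,f_stop=12))
M=np.array([370.5,346.2,247])
print(env.move_l(M,rate=180,f_stop=15)); env.hold(.3)
W=wpose();np.save('W6.npy',W); i=viewer.camera('wrist'); j=viewer.camera('scene')
cv2.imwrite('pics/w6.png',cv2.convertScaleAbs(np.hstack([cv2.resize(i,(400,300)),cv2.resize(j[60:230,180:380],(400,300))]),alpha=1.4)); s=env.read_state(); print(s['time_s'],s['width'],s['tool_pos'],proj(C,W,(370.5,346.2,4)))
E
```

```text
[-63.21   1.17  10.  ]
False
24.7667 56.71735083319129 [-0.91  0.78  3.77]
57.09654756995835 [-0.31 -1.43 -3.33]
False
False
30.025 57.17432257256232 [370.54 346.13 247.  ] [256.28 175.81]
```

View pics/w6.png

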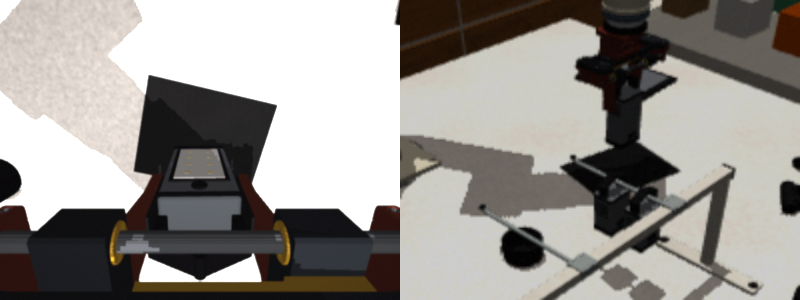

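```bash
python3 - <<'E'
from h import *
M=np.array([370.5,346.2,185.])
env.move_l(M,rate=70); env.hold(.3); f0=env.read_state()['force']
M[2]=163
h=env.move_l(M,rate=12,f_stop=3); s=env.read_state(); print(h,s['tool_pos'],s['force']-f0)
set_gripper(88); env.hold(.4); s=env.read_state(); print(s['width'],s['force'])
M[2]=300; env.move_l(M,rate=100)
env.reach([250,-250,380],Q); env.hold(.3)
i=viewer.camera('top'); j=viewer.camera('scene')
cv2.imwrite('pics/f.png',cv2.convertScaleAbs(np.hstack([cv2.resize(i[100:300,90:357],(400,300)),cv2.resize(j[60:260,180:447],(400,300))]),alpha=1.4)); print(env.read_state()['time_s'],env.read_state()['force'])
E
```

```text
True [370.39 345.9  168.85] [-0.92 -1.19  7.09]
87.73879158185174 [-0.78  0.23 -0.45]
37.7167 [-0.07 -0.45 -0.41]
```

View pics/f.png

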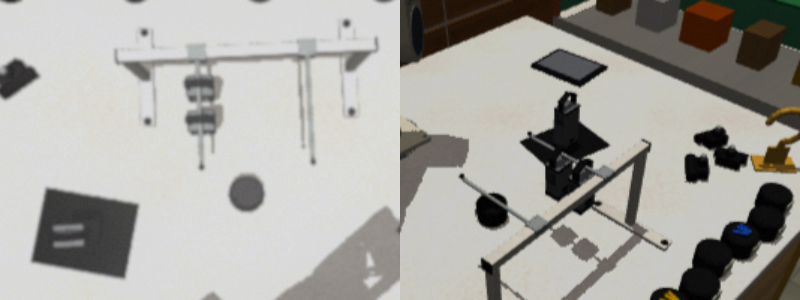

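```bash
python3 -c "
from h import *
print(workorder.sign_off())"
```

```text
the job is handed in; nothing more can be done
None
```

The job is handed in. Both small lamps hang on the empty hook, and the large lamp stands on the black mat; the hand-in reports no verdict, so the judging result is unknown.

- **Small lamps:** I moved them over one at a time. Each touched down on the prong with the gripper about 18 mm above the prong's axis, as expected. They hang with their middles about 52 mm and 114 mm in front of the tube's middle.
- **Large lamp:** I took it down next and set it on the mat at low speed. Contact came at gripper height 168.9 mm, where I expected 169 mm, with a force of about 7 N (limit 45 N).
- **Last check:** The final top and scene pictures at 37.7 s show the two small lamps hanging. The large lamp is upright, with its whole foot on the mat near the centre. The round box is where it was, and the arm is clear of everything.
- **Not checked:** The final pictures were cropped and leave out the junction box. The arm never came near it. I judged the lamps' tilt by eye and did not measure it.
- **Disagreement:** The prong tips measured about 2 mm different in x between the top and wrist cameras, which is within the calibration tolerance. No check failed.

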